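# Pack the bracket kit and scan it in

### The arm

A 7-joint arm with a two-finger parallel gripper is mounted at the origin on a cart in front of the work surface, level with it; the furniture and walls round the work are solid. World frame = base frame: x ahead of the robot, y to its left, z up, the work surface at z = 0. Lengths are in m, angles in degrees, forces in N, time in s.
With the tool pointing down it reaches from about 0.4 to 0.875 m from the base axis. Payload 4.4 kg.
Tool frame: the origin (TCP) lies on the centre line of the jaws, within the pads' length; the fingertips stand 19 mm ahead of it and the grasp point (between the pads) is the TCP (manip.nose_length is the distance from the TCP to the fingertips, in m); z points along the fingers, y is the line along which they close (so a half turn about z gives the same grasp; the last joint's range is limited). The gripper opens to 85 mm and grips with 20 to 120 N. Pads are 22 mm wide; open, the fingers measure 114 mm over their backs; the gripper's body (76 mm by 85 mm) begins 54 mm behind the grasp point. The pads swing forward as they close: fully open they stand 13 mm farther back than shut.
Start: joints at [-78.541, 36.005, 2.206, 86.941, -1.547, 57.084, -1.146], TCP at [0.171, 0.627, 0.228] pointing down, gripper open.
Joint ranges: [-175.42, 175.42], [-21.48, 121.26], [-71.46, 75.88], [10.55, 141.38], [-63.04, 243.04], [13.31, 113.54], [-168.57, 168.57]. Speed limits (degrees/s): [147.25, 147.25, 180, 180, 180, 180, 180].

### API

Orientations are given as a 3x3 rotation matrix whose columns are the frame's x, y, z axes.
In Python, from station import manip gives the robot as it stands. The module is installed in compiled form; this text tells all that it offers. Calls block until the motion is done:
- manip.reach(position, orientation): joint-space move of the TCP to a pose.
- manip.servo_line(position, orientation=None, rate=0.15): straight line of the TCP; orientation=None keeps the orientation; rate is the mean speed in m/s.
- manip.goto_joints(angles): joint-space move.
- manip.set_gripper(opening, effort=None): opening from 0.0 (shut) to 1.0 (fully open); effort is the grip in N (None keeps the last); returns when the fingers have stopped.
- manip.sleep(seconds).
- manip.inverse_kinematics(position, orientation): joint angles nearest the present ones, or None.
- manip.get_state(): the state.
- manip.snapshot(name): name is "scene" or "top"; returns the picture (400x640x3 uint8, red, green, blue); there is no depth.
- manip.get_calibration(name): a dict with "fx", "fy", "cx", "cy" (pixels), "camera_from_world" (4x4, takes a point from world to camera coordinates). Camera axes: x right, y down, z forward; pixel columns grow to the right and rows downward; lengths in m; the calibration is good to about 2 mm. A picture is of the moment at which its call begins. get_calibration takes no time and is no camera call.
A pose or a line that the arm cannot do raises manip.IKError and nothing moves.
- manip.close_job(): hands the job in; it is judged then, once.
The state is a dict: "t": time; "joint_positions": joint angles; "joint_vel": joint speeds; "effort": joint torques, N m; "tcp_pos": TCP position; "orientation": TCP orientation; "force": force on the tool from outside, world axes, zero at the start; "moment": the same for the moment, N m; "grip_width": opening from 0.0 (shut) to 1.0 (fully open); "grip_force": force on a finger pad.
Only numpy, scipy, OpenCV 4.12 (cv2) and the standard library are available. Lean on these libraries where they do the work, as an engineer would, in place of code of your own. Each camera call takes 0.05 s, during which the arm holds its last target. There are 200 camera calls.

### The job

Pack every appliance bracket that is out on the worktop into the grey kit tray, turning them so that all lie flat on its floor side by side, none on another. When all are in, pick up the palm scanner, point its beam at the middle of the tray's bar label from about 10 cm and keep it steady there for two seconds. Then stand the scanner back on its charging pad, lengthwise, and leave the cup, tealight, thread spool and soap where they are.

Things in the scene. Friction and masses are not known exactly. Their poses are not given: they have to be found in the camera images.
- corner_a_ear (a point): Blue corner bracket. L-plate 75 x 75 mm, legs 35 mm wide, covering x -27.5..47.5, y -25.5..9.5 and x -27.5..7.5, y -25.5..49.5 mm of its frame. Flat steel plate 8 mm thick with an upstanding ear to hold it by: 24 mm long (x), 10 mm thick (y), top 48 mm above the underside. Point: middle of the ear, 36 mm above the underside; z up. May be absent.
- corner_b_ear (a point): Green corner bracket, same shape as the blue. L-plate 75 x 75 mm, legs 35 mm wide, covering x -27.5..47.5, y -25.5..9.5 and x -27.5..7.5, y -25.5..49.5 mm of its frame. Flat steel plate 8 mm thick with an upstanding ear to hold it by: 24 mm long (x), 10 mm thick (y), top 48 mm above the underside. Point: middle of the ear, 36 mm above the underside; z up. May be absent.
- corner_c_ear (a point): Yellow corner bracket, same shape as the blue. L-plate 75 x 75 mm, legs 35 mm wide, covering x -27.5..47.5, y -25.5..9.5 and x -27.5..7.5, y -25.5..49.5 mm of its frame. Flat steel plate 8 mm thick with an upstanding ear to hold it by: 24 mm long (x), 10 mm thick (y), top 48 mm above the underside. Point: middle of the ear, 36 mm above the underside; z up. May be absent.
- long_l_ear (a point): Red long L bracket, 115 x 75 mm, legs 35 mm wide: covers x -47.5..67.5, y -23.5..11.5 and x -47.5..-12.5, y -23.5..51.5 mm of its frame. Flat steel plate 8 mm thick with an upstanding ear to hold it by: 24 mm long (x), 10 mm thick (y), top 48 mm above the underside. Point: middle of the ear, 36 mm above the underside; z up. May be absent.
- strap_ear (a point): White straight strap bracket, 75 x 35 mm: covers x -37.5..37.5, y -17.5..17.5 mm of its frame. Flat steel plate 8 mm thick with an upstanding ear to hold it by: 24 mm long (x), 10 mm thick (y), top 48 mm above the underside. Point: middle of the ear, 36 mm above the underside; z up. May be absent.
- tray_floor (a point): Grey kit tray, fixed. Point: middle of its inner floor, 4 mm above the worktop. Floor 122 mm (x) by 202 mm (y); walls 5 mm thick rise 10 mm above it. It just holds all five brackets: as 3 x 5 squares of 40 mm, a corner bracket fills three, the long L four, the strap two, with about 5 mm left between neighbours. The brackets cannot be turned over.
- tray_label (a point): Middle of the printed bar label, 52 x 36 mm, face up on a tab on the tray's +y side, 13 mm above the worktop, 132 mm from the middle of the floor; z up.
- scanner_grip (a point): Palm scanner, 0.18 kg: white body 90 mm long (x), 38 mm wide (y), 50 mm tall, and a black sloping nose that reaches to x = 80 mm and to 65 mm above the underside. Point: middle of the body's length and width, 36 mm above the underside; hold it across its width. x points to the nose, z up.
- scanner_window (a point): Middle of the red window in the scanner's nose. Its x axis is the beam, which leaves forward and 45 degrees down when the scanner is level. The window lies 69.5 mm ahead of and 10.5 mm below the grip point. It reads at about 10 cm along the beam and needs no trigger.
- pad_top (a point): Middle of the top of the black charging pad, fixed: 160 mm long (x), 90 mm wide (y), 6 mm high; z up.
- dosing_cup: Bystander: white measuring cup, 63 mm wide, 49 mm tall; origin at the underside's centre.
- tealight: Bystander: tealight, 38 mm wide, 15 mm tall; origin at the underside's centre.
- blue_spool: Bystander: spool of blue thread, 24 mm wide, 31 mm tall; origin at the underside's centre.
- soap_bar: Bystander: pink bar of soap, 48 x 75 x 20 mm; origin at the underside's centre.
Things that resemble listed ones, but are neither listed nor needed, are in the scene too. Several things look just like the part that bears corner_a_ear: the one meant starts farthest to the robot's left.

How it is judged:
By the outcome, as a careful person would: the job done as asked, in the order asked, and still so for the second after the job is handed in, with the robot touching nothing.
Of corner_a, corner_b, corner_c, long_l, strap only 4 to 5 are there at a start; the rules pass over those that are not, and their reading is None.
At some moment in a run one of corner_a, corner_b, corner_c, long_l, strap, scanner may be knocked a few centimetres aside while the robot is not near it.
It also fails if it takes over 210 s, if anything falls off the work surface, if the arm or the gripper's body presses on something with over 40 N, if the wrist force passes 120 N, or if a joint passes its speed limit or range.

## Working session

There is one attempt and no reset: what is moved stays moved. The work goes in short steps, each a Python script; the robot and the scene stay as the last script left them, time stands still between calls to the robot, and variables do not carry over. Pictures are saved under pics/ and viewed, at most 14 in all, crops included, and the job is handed in when it is done.

```bash
mkdir -p pics; python3 - <<'E'
from station import manip
import cv2, numpy as np
for n in("scene","top"):
    im=manip.snapshot(n); cv2.imwrite(f"pics/{n}0.png",im[:,:,::-1]); c=manip.get_calibration(n); print(n,c)
print(manip.get_state()['t'],manip.nose_length)
E
```

```text
scene {'fx': 497.4548736842554, 'fy': 497.4548736842554, 'cx': 316.9843849267563, 'cy': 200.17288797639537, 'camera_from_world': array([[ 0.86240957, -0.50602943, -0.01356255, -0.43774024],
       [-0.34780902, -0.57286745, -0.74219389,  0.27606817],
       [ 0.36780241,  0.64479229, -0.67004798,  1.34453692],
       [ 0.        ,  0.        ,  0.        ,  1.        ]])}
top {'fx': 378.3121887496717, 'fy': 378.3121887496717, 'cx': 318.2551749534776, 'cy': 201.51053291559532, 'camera_from_world': array([[ 0.01024215, -0.99992057, -0.00734464,  0.07060399],
       [-0.9932513 , -0.00932468, -0.11560667,  0.54727369],
       [ 0.115529  ,  0.00847914, -0.99326792,  1.16118185],
       [ 0.        ,  0.        ,  0.        ,  1.        ]])}
0.1 0.019
```

View pics/top0.png

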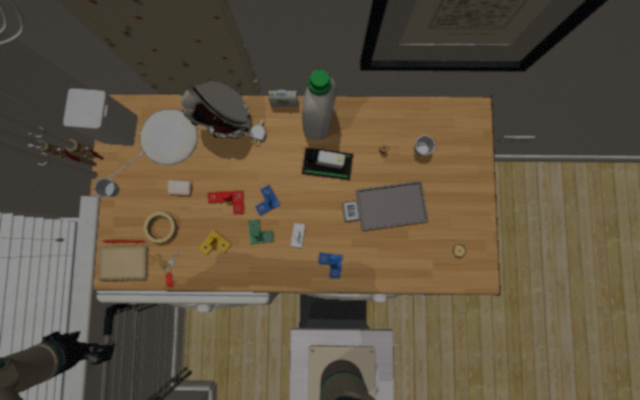

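View pics/scene0.png

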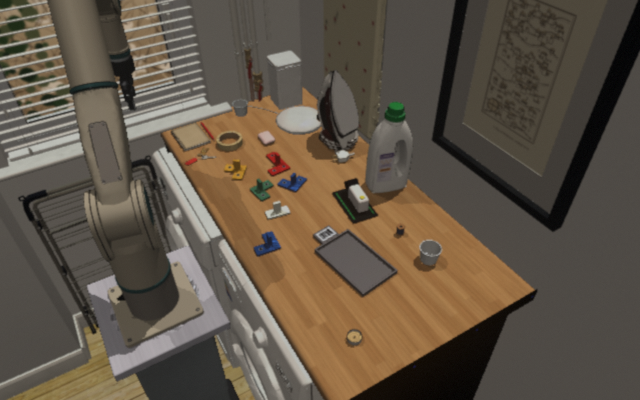

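```bash
python3 - <<'E'
import cv2
im=cv2.imread("pics/top0.png")[140:290,170:440]
a=cv2.resize(im,None,fx=2.9,fy=2.9,interpolation=cv2.INTER_CUBIC)
cv2.imwrite("pics/c0.png",a)
E
```

```text
(no output)
```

View pics/c0.png

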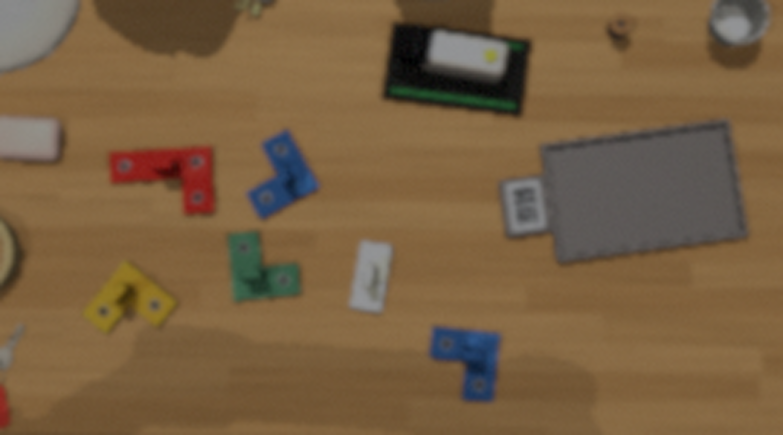

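The blue L's are at full-image pixels (267,200) and (330,264). The first is farther left (larger y), so it is the one meant, and the crop confirms this. All five brackets are present. The tray is at about (392,206), the label at (351,211) and the scanner at (331,159) with its nose towards image-left.

```bash
cat > vis.py <<'E'
import cv2, numpy as np
from station import manip
S=1000.; X0,X1,Y0,Y1=.30,.95,-.45,.65      # ortho: col=(y-Y0)*S, row=(x-X0)*S
def project(cam,P):
    c=manip.get_calibration(cam); p=c["camera_from_world"]@np.r_[P,1]
    return np.array([c["fx"]*p[0]/p[2]+c["cx"],c["fy"]*p[1]/p[2]+c["cy"]])
def ortho(cam,im,z):
    w=np.float32([[X0,Y0],[X1,Y0],[X1,Y1],[X0,Y1]])
    H=cv2.getPerspectiveTransform(np.float32([project(cam,[*p,z]) for p in w]),
      np.float32([[(p[1]-Y0)*S,(p[0]-X0)*S] for p in w]))
    return cv2.warpPerspective(im,H,(int((Y1-Y0)*S),int((X1-X0)*S)),flags=cv2.INTER_CUBIC)
def mask(o,name):
    h=cv2.cvtColor(o,cv2.COLOR_RGB2HSV).astype(int); H,s,v=h[...,0],h[...,1],h[...,2]
    m={'blue':(H>100)&(H<125)&(s>110)&(v>50),'green':(H>60)&(H<95)&(s>80)&(v>40),
       'yellow':(H>21)&(H<32)&(s>160)&(v>70),'red':((H<6)|(H>174))&(s>170)&(v>60),
       'white':(s<50)&(v>120),'grey':(s<45)&(v>50)&(v<130),'black':(v<45)}[name]
    m=m.astype(np.uint8)*255
    return cv2.morphologyEx(m,cv2.MORPH_CLOSE,np.ones((9,9),np.uint8))
def blobs(o,name,amin=800,opn=0):
    m=mask(o,name)
    if opn: m=cv2.morphologyEx(m,cv2.MORPH_OPEN,np.ones((opn,opn),np.uint8))
    out=[]
    for c in cv2.findContours(m,cv2.RETR_EXTERNAL,cv2.CHAIN_APPROX_NONE)[0]:
        a=cv2.contourArea(c)
        if a<amin: continue
        p=np.c_[c[:,0,1]/S+X0,c[:,0,0]/S+Y0].astype(np.float32)*1000   # mm, (x,y)
        M=cv2.moments(c); cen=np.array([M['m01']/M['m00']/S+X0,M['m10']/M['m00']/S+Y0])*1000
        (cx,cy),(w,h_),ang=cv2.minAreaRect(p)
        if w<h_: w,h_,ang=h_,w,ang+90
        out.append(dict(c=np.array([cx,cy]),cen=cen,size=(w,h_),ang=ang,area=a))
    return out
OFF={'corner':np.array([10,12.]),'long':np.array([10,14.]),'strap':np.zeros(2)}
KIND={'blue':'corner','green':'corner','yellow':'corner','red':'long','white':'strap'}
def pose(b,kind):
    """ear xy (mm), yaw (deg) from a plate blob"""
    d=b['cen']-b['c']
    cand=[b['ang']+k for k in ((0,180) if kind!='corner' else (0,90,180,270))]
    ref=np.array([-1,-1.])/2**.5
    R=lambda a:cv2.getRotationMatrix2D((0,0),-a,1)[:,:2]
    yaw=max(cand,key=lambda a:(R(a)@ref)@d)
    return b['c']-R(yaw)@OFF[kind],(yaw+180)%360-180
def brackets(cam,im,z=.008,amin=1500,amax=8000):
    o=ortho(cam,im,z); r={}
    for n,k in KIND.items():
        r[n]=[(*pose(b,k),b) for b in blobs(o,n,amin) if b['area']<amax]
    return r
E
python3 - <<'E'
from vis import *
np.set_printoptions(precision=1,suppress=True)
for cam in("top","scene"):
    im=cv2.imread(f"pics/{cam}0.png")[:,:,::-1].copy()
    print(cam)
    for n,l in brackets(cam,im).items():
        for p,y,b in l: print(n,p,round(y,1),np.array(b['size']),b['area'],b['c'])
    for n,z,o in(('grey',.014,25),('white',.013,0),('white',.056,0),('black',.006,15)):
        for b in blobs(ortho(cam,im,z),n,1000,o): print(' ',n,z,b['c'],np.array(b['size']),round(b['ang'],1),b['area'])
E
```

```text
top
blue [550.8 234.7] 29.2 [70.1 69.1] 3038.5 [553.7 250.1]
blue [358.   28.4] 85.1 [70.5 68.2] 3008.0 [346.9  39.3]
green [940.   67.5] 90.0 [77. 40.] 2367.5 [928.   77.5]
green [440.8 267.6] -83.5 [67.8 67.4] 2779.0 [453.8 259. ]
yellow [419.6 408.8] 142.5 [74.8 74.4] 3438.5 [404.4 405.4]
red [558.4 366.3] 93.6 [112.6  72.1] 4687.0 [543.8 375.5]
white [783.7 278.7] 14.9 [58.2 42.6] 1594.5 [783.7 278.7]
white [693.8  36.4] -99.5 [81.5 34.7] 2611.5 [693.8  36.4]
white [592.3 530.5] 88.2 [69.9 42.1] 2665.5 [592.3 530.5]
white [521.8 -28.2] -171.9 [53.  36.6] 1798.5 [521.8 -28.2]
white [441.7 141.2] -8.7 [76.6 36.8] 2595.0 [441.7 141.2]
  grey 0.014 [887.  415.7] [227.2 124.9] 81.4 18270.5
  grey 0.014 [853. -88.] [724. 190.] 90.0 41271.5
  grey 0.014 [ 751.5 -267.5] [43. 31.] 90.0 1270.0
  grey 0.014 [ 535.1 -132.5] [258.9 128.1] 98.4 28829.0
  white 0.013 [782.1 278. ] [58.1 42.7] 14.5 1577.0
  white 0.013 [692.6  36.5] [81.4 34.5] 80.5 2586.0
  white 0.013 [760.5 565. ] [181. 168.] 180.0 24679.0
  white 0.013 [591.6 528. ] [68.9 41.7] 88.4 2638.0
  white 0.013 [521.5 -28. ] [52.8 3
[... 1242 characters left out ...]
.7 47.3] 8.9 1836.5
  white 0.013 [710.7  74.9] [90.4 38.1] 80.3 3143.5
  white 0.013 [761. 563.] [186. 172.] 180.0 24435.0
  white 0.013 [595.6 529.2] [59.9 33.6] 87.9 1734.0
  white 0.013 [522.1 -27.2] [56.6 42. ] 8.5 2203.5
  white 0.013 [439.6 135.2] [76.1 38. ] 170.8 2084.0
  white 0.056 [752.4 236.4] [55.7 45.2] 8.9 1693.0
  white 0.056 [681.7  35.1] [86.9 36.3] 80.2 2899.0
  white 0.056 [725.6 517.6] [186.6 164.4] 67.3 23738.0
  white 0.056 [571.7 471.4] [57.8 32.2] 86.1 1592.5
  white 0.056 [500.8 -63. ] [54.3 40.4] 7.8 2019.0
  white 0.056 [421.3  92.6] [73.  36.2] 171.4 1920.5
  black 0.006 [862.4 520.3] [307.3  58.3] 62.6 13140.5
  black 0.006 [668.5  45. ] [158.  81.] 90.0 5983.0
```

```bash
python3 - <<'E'
from vis import *
np.set_printoptions(precision=1,suppress=True)
o2={}
for cam in("top","scene"):
    im=cv2.imread(f"pics/{cam}0.png")[:,:,::-1].copy()
    o=ortho(cam,im,.014)
    for k in(61,91):
        for b in blobs(o,'grey',20000,k):
            if abs(b['c'][0]-535)<30:
                y=np.array([np.cos(np.radians(b['ang'])),np.sin(np.radians(b['ang']))])
                print(cam,k,b['c'],np.array(b['size']),b['ang'],'label pred',b['c']+132*y)
    o2[cam]=o[120:360,150:520]
    # brightness profile along tray axes through the centre
    g=cv2.cvtColor(o,cv2.COLOR_RGB2GRAY).astype(float)
    c=np.array([540,-157.]); a=np.radians(8.4); ex=np.array([np.cos(a),np.sin(a)]); ey=np.array([-np.sin(a),np.cos(a)])
    for e,f,L in((ey,ex,130),(ex,ey,85)):
        t=np.arange(-L,L+1,3.); q=np.zeros(len(t))
        for s in np.arange(-25,26,2.):
            P=c+np.outer(t,e)+s*f
            q+=cv2.remap(g.astype(np.float32),(P[:,1]/1000-Y0).astype(np.float32)*1000,(P[:,0]/1000-X0).astype(np.float32)*1000,1)[:,0]/26
        for h in (range(0,17),range(len(t)-17,len(t))): print([(int(t[i]),int(q[i])) for i in h])
cv2.imwrite("pics/tr.png",np.vstack([o2['top'],o2['scene']])[:,:,::-1])
E
```

```text
top 61 [ 537.7 -150.7] [221.9 127.7] 98.13010215759277 label pred [519.1 -20. ]
top 91 [ 538.5 -152.5] [205. 129.] 90.0 label pred [538.5 -20.5]
[(-130, 103), (-127, 103), (-124, 103), (-121, 103), (-118, 103), (-115, 103), (-112, 100), (-109, 96), (-106, 88), (-103, 77), (-100, 73), (-97, 80), (-94, 85), (-91, 87), (-88, 87), (-85, 87), (-82, 88)]
[(80, 90), (83, 90), (86, 90), (89, 90), (92, 90), (95, 87), (98, 84), (101, 84), (104, 84), (107, 89), (110, 103), (113, 120), (116, 125), (119, 116), (122, 106), (125, 104), (128, 102)]
[(-85, 99), (-82, 100), (-79, 100), (-76, 98), (-73, 90), (-70, 77), (-67, 73), (-64, 80), (-61, 84), (-58, 86), (-55, 88), (-52, 88), (-49, 88), (-46, 88), (-43, 88), (-40, 88), (-37, 88)]
[(35, 89), (38, 89), (41, 89), (44, 89), (47, 89), (50, 89), (53, 84), (56, 71), (59, 65), (62, 77), (65, 93), (68, 103), (71, 107), (74, 106), (77, 103), (80, 101), (83, 101)]
scene 61 [ 536.  -148.2] [239.  130.7] 98.34389114379883 label pred [516.8 -17.6]
scene 91 [ 538.  -157.5] [209. 132.] 90.0 label pred [538.  -25.5]
[(-130, 116), (-127, 116), (-124, 115), (-121, 108), (-118, 95), (-115, 67), (-112, 43), (-109, 55), (-106, 85), (-103, 91), (-100, 92), (-97, 94), (-94, 93), (-91, 93), (-88, 93), (-85, 93), (-82, 93)]
[(80, 90), (83, 91), (86, 88), (89, 79), (92, 59), (95, 46), (98, 59), (101, 80), (104, 87), (107, 92), (110, 121), (113, 158), (116, 158), (119, 130), (122, 111), (125, 107), (128, 107)]
[(-85, 111), (-82, 110), (-79, 96), (-76, 72), (-73, 52), (-70, 41), (-67, 52), (-64, 78), (-61, 89), (-58, 91), (-55, 92), (-52, 92), (-49, 92), (-46, 92), (-43, 92), (-40, 92), (-37, 92)]
[(35, 91), (38, 92), (41, 92), (44, 91), (47, 90), (50, 81), (53, 60), (56, 44), (59, 47), (62, 72), (65, 98), (68, 111), (71, 113), (74, 112), (77, 112), (80, 113), (83, 112)]
```

View pics/tr.png

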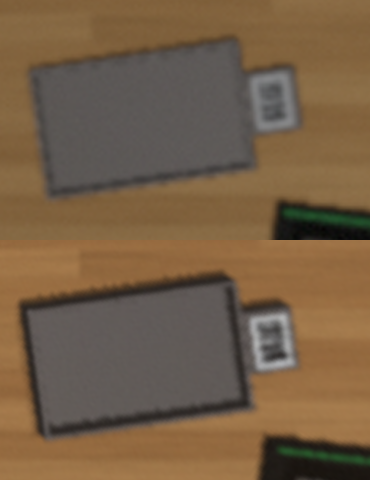

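```bash
cat > plan.py <<'E'
import numpy as np, itertools, json
from shapely.geometry import box if False else None
E
cat > plan.py <<'E'
import numpy as np, itertools, json
CELL={'corner':[(0,0),(1,0),(0,1)],'long':[(0,0),(1,0),(2,0),(0,1)],'strap':[(0,0),(1,0)]}
OFF={'corner':(10,12),'long':(10,14),'strap':(0,0)}
def variants(k):
    for q in range(4 if k!='strap' else 2):
        c,s=[(1,0),(0,1),(-1,0),(0,-1)][q]
        R=np.array([[c,-s],[s,c]]); P=np.array(CELL[k])@R.T; P-=P.min(0); n=P.max(0)+1
        for i in range(4-n[0]):
            for j in range(6-n[1]):
                ctr=(np.array([i,j])+n/2)*40-np.array([60,100])
                yield frozenset(map(tuple,P+[i,j])),q*90,ctr-R@OFF[k]
names=['blue','green','yellow','red','white']; kinds=['corner']*3+['long','strap']
V=[list(variants(k)) for k in kinds]
def gap(p,q,q0,q1):   # finger rects of piece at p (yaw axis-aligned) vs ear at q
    ys=lambda a,h:(h[0],h[1]) if a%180==0 else (h[1],h[0])
    e=ys(q1,(12,5)); f=ys(q0,(11,7.5)); u=np.array((0,1) if q0%180==0 else (1,0))
    return min(np.hypot(*np.maximum(np.abs(p+s*18*u-q)-np.array(e)-np.array(f),0)) for s in(-1,1))
best=(-1,)
def rec(i,used,sol):
    global best
    if i==5:
        for o in itertools.permutations(range(5)):
            g=min(gap(sol[o[b]][2],sol[o[a]][2],sol[o[b]][1],sol[o[a]][1]) for b in range(5) for a in range(b))
            if g>best[0]+.01: best=(g,o,list(sol))
        return
    for v in V[i]:
        if i in(1,2) and tuple(v[2])<tuple(sol[-1][2]) : continue
        if not(v[0]&used): rec(i+1,used|v[0],sol+[v])
rec(0,frozenset(),[])
g,o,sol=best
print(g,[names[k] for k in o]); 
for n,v in zip(names,sol): print(n,v[1],v[2],sorted(v[0]))
json.dump(dict(order=[names[k] for k in o],t={n:[float(v[2][0]),float(v[2][1]),v[1]] for n,v in zip(names,sol)}),open('plan.json','w'))
E
python3 plan.py
```

```text
35.5 ['green', 'blue', 'yellow', 'red', 'white']
blue 270 [-32. -50.] [(np.int64(0), np.int64(0)), (np.int64(0), np.int64(1)), (np.int64(1), np.int64(1))]
green 0 [-30.   8.] [(np.int64(0), np.int64(2)), (np.int64(0), np.int64(3)), (np.int64(1), np.int64(2))]
yellow 90 [32. 50.] [(np.int64(1), np.int64(3)), (np.int64(2), np.int64(3)), (np.int64(2), np.int64(4))]
red 90 [ 34. -50.] [(np.int64(1), np.int64(0)), (np.int64(2), np.int64(0)), (np.int64(2), np.int64(1)), (np.int64(2), np.int64(2))]
white 0 [-20.  80.] [(np.int64(0), np.int64(4)), (np.int64(1), np.int64(4))]
```

```bash
sed -i "s/'green':(H>60)&(H<95)&(s>80)&(v>40)/'green':(H>50)\&(H<95)\&(s>65)\&(v>30)/" vis.py
cat > act.py <<'E'
from vis import *
import json
np.set_printoptions(precision=1,suppress=True)
plan=json.load(open('plan.json')); TR=np.array([539.7,-158.4]); TA=8.35
UP=.17
def rot(a):
    a=np.radians(a); c,s=np.cos(a),np.sin(a); return np.array([[c,s,0],[s,-c,0],[0,0,-1.]])
def P(xy,z): return [xy[0]/1000,xy[1]/1000,z]
def st(msg=''):
    s=manip.get_state(); print(msg,'t %.1f'%s['t'],'tcp',np.array(s['tcp_pos'])*1000,'F',np.array(s['force']),'g %.2f %.0f'%(s['grip_width'],s['grip_force'])); return s
def shot(cam='top',save=None):
    im=manip.snapshot(cam)
    if save: cv2.imwrite(f'pics/{save}.png',im[:,:,::-1])
    return im
def target(n):
    x,y,q=plan['t'][n]; a=np.radians(TA); c,s=np.cos(a),np.sin(a)
    return TR+np.array([c*x-s*y,s*x+c*y]),q+TA
def intray(p):
    a=np.radians(TA); d=np.array(p)-TR; return abs(d[0]*np.cos(a)+d[1]*np.sin(a))<70 and abs(-d[0]*np.sin(a)+d[1]*np.cos(a))<155
def find(n,im,cam='top',near=None):
    k=KIND[n]; L={'corner':75,'long':115,'strap':75}[k]
    l=[r for r in brackets(cam,im)[n] if abs(r[2]['size'][0]-L)<14 and (n!='white' or (r[0][0]<600 and r[0][1]<400)) and not intray(r[2]['c'])]
    if n=='white': l=[r for r in l if abs(r[2]['size'][1]-35)<8]
    if near is not None: l.sort(key=lambda r:np.hypot(*(r[0]-near)))
    else: l.sort(key=lambda r:-r[0][1])
    return l
def pickplace(n,p,yaw,z=.036,dz=.0405):
    tp,ty=target(n)
    opts=[]
    for f in(0,180):
        js=[manip.inverse_kinematics(P(q,h),rot(a+f)) for q,h,a in((p,UP,yaw),(p,z,yaw),(tp,UP,ty),(tp,dz,ty))]
        if all(j is not None for j in js): opts.append((max(abs(j[6]) for j in js)+abs(js[0][6]-js[2][6]),f))
    f=min(opts)[1]; print(n,p,round(yaw,1),'->',tp,round(ty,1),opts)
    manip.set_gripper(.55)
    manip.reach(P(p,UP),rot(yaw+f))
    manip.servo_line(P(p,z),rate=.12); manip.set_gripper(0.,60); s=st('grip')
    if s['grip_width']<.03: print('MISSED'); return
    manip.servo_line(P(p,UP),rate=.15); 
    manip.reach(P(tp,UP),rot(ty+f)); st('above')
    manip.servo_line(P(tp,.06),rate=.15); manip.servo_line(P(tp,dz),rate=.04); s=st('down')
    manip.set_gripper(.5); manip.servo_line(P(tp,UP),rate=.2)
E
python3 - <<'E'
from act import *
im=shot()
for n in plan['order']: print(n,[(r[0],round(r[1],1),np.array(r[2]['size'])) for r in find(n,im)])
p,y,_=find('green',im)[0]
pickplace('green',p,y)
shot('top','t1');shot('scene','s1')
E
python3 - <<'E'
import cv2
a=cv2.imread('pics/t1.png')[140:290,170:440];b=cv2.imread('pics/s1.png')[100:310,220:450]
cv2.imwrite('pics/t1s1.png',cv2.hconcat([cv2.resize(a,(540,300)),cv2.resize(b,(260,300))]))
E
```

```text
green [(array([441. , 267.8]), -83.7, array([71.1, 70.8])), (array([939.5,  68. ]), 90.0, array([80., 41.]))]
blue [(array([550.8, 234.8]), 29.2, array([70., 69.])), (array([358.2,  28.4]), 84.8, array([70.3, 68.2]))]
yellow [(array([419.6, 408.9]), 142.1, array([74.5, 74.3]))]
red [(array([558.2, 366.6]), 93.8, array([113.3,  72.2]))]
white [(array([441.7, 141.2]), -8.7, array([76.6, 36.8]))]
green [441.  267.8] -83.7 -> [ 508.9 -154.8] 8.3 [(np.float64(293.84384057869033), 0), (np.float64(244.65427218909156), 180)]
grip t 4.0 tcp [441.5 268.1  36.4] F [0.2 0.5 2.9] g 0.09 60
above t 6.8 tcp [ 509.  -153.9  169.7] F [-0.5 -0.5 -0.7] g 0.09 59
down t 8.3 tcp [ 508.5 -154.6   40.4] F [-1.9  0.5  3. ] g 0.10 60
```

View pics/t1s1.png

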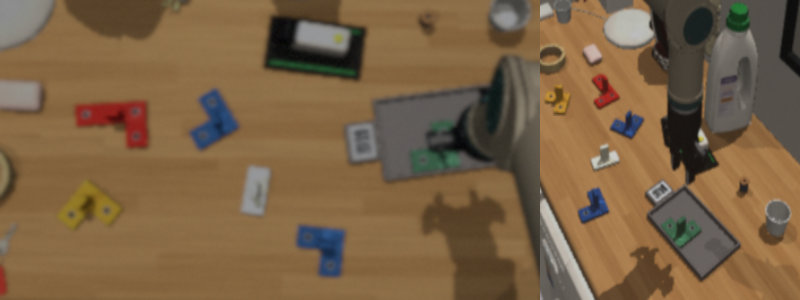

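```bash
cat >> act.py <<'E'
def check(names,tag):
    "errors of placed pieces in the tray frame, both cameras"
    a=np.radians(TA); R=np.array([[np.cos(a),np.sin(a)],[-np.sin(a),np.cos(a)]])
    for cam in('top','scene'):
        im=shot(cam,f'{cam}_{tag}'); r=brackets(cam,im,.012)
        for n in names:
            t,ty=target(n); k=[q for q in r[n] if np.hypot(*(q[0]-t))<40]
            for p,y,b in k: print(cam,n,'err',R@(p-t),'yaw',round((y-ty+180)%360-180,1),np.array(b['size']))
            if not k: print(cam,n,'not seen')
E
python3 - <<'E'
from act import *
manip.reach([.5,.3,.2],rot(20))
check(['green'],'a')
manip.reach([.42,.0,.25],rot(20))
im=shot()
p,y,b=find('blue',im,near=(550,235))[0]; print(p,y,b['size'])
pickplace('blue',p,y)
manip.reach([.5,.3,.2],rot(20))
check(['green','blue'],'b')
E
```

```text
top green err [-1.9  1. ] yaw 1.1 [73.2 72.8]
scene green err [-1.5 -1. ] yaw -0.8 [74.9 73.5]
[553.2 204.4] 30.529706954956055 (70.1240234375, 68.60006713867188)
blue [553.2 204.4] 30.5 -> [ 515.3 -212.5] 278.4 [(np.float64(149.15450863729998), 0), (np.float64(68.32108056959996), 180)]
grip t 17.2 tcp [553.5 204.6  36.5] F [-0.3 -0.8  3.4] g 0.09 59
above t 19.8 tcp [ 516.  -210.8  170. ] F [-0.7  0.7 -1.4] g 0.09 59
down t 21.3 tcp [ 515.2 -212.6   40.5] F [0.  0.7 2.1] g 0.09 59
top green err [-2.  1.] yaw 0.2 [73.3 73.1]
top blue err [-1.4 -1.4] yaw 0.4 [74.5 73. ]
scene green err [-1.5 -1.1] yaw -0.2 [75.1 73.1]
scene blue err [-1.2  1.6] yaw 0.4 [81.7 73.2]
```

```bash
python3 - <<'E'
from act import *
for n,near in(('yellow',(420,409)),('red',(558,366)),('white',(442,141))):
    manip.reach([.43,-.1,.25] if n!='white' else [.55,.35,.25],rot(20))
    im=shot('top','pre_'+n)
    l=find(n,im,near=near); print([(r[0],round(r[1],1),np.array(r[2]['size'])) for r in l])
    pickplace(n,l[0][0],l[0][1])
manip.reach([.5,.3,.2],rot(20))
check(plan['order'],'c'); st()
E
python3 - <<'E'
import cv2
a=cv2.imread('pics/top_c.png')[140:290,300:440];b=cv2.imread('pics/scene_c.png')[160:310,290:430]
cv2.imwrite('pics/c.png',cv2.hconcat([cv2.resize(x,(400,430),interpolation=2) for x in(a,b)]))
E
```

```text
[(array([413., 436.]), -127.6, array([75.1, 35.2]))]
yellow [413. 436.] -127.6 -> [ 564.1 -104.3] 98.3 [(np.float64(110.2198924476225), 0), (np.float64(204.9231311713196), 180)]
grip t 30.0 tcp [413.  436.   36.1] F [ 0.1 -0.1  0.1] g 0.00 0
MISSED
[(array([558.2, 366.4]), 93.9, array([112.4,  72.1]))]
red [558.2 366.4] 93.9 -> [ 580.6 -202.9] 98.3 [(np.float64(90.49144230755553), 0), (np.float64(221.3289222223326), 180)]
grip t 36.1 tcp [558.5 366.6  36.8] F [-0.7 -0.2  4.7] g 0.09 60
above t 39.2 tcp [ 581.3 -201.2  169.9] F [ 0.4 -0.6 -1.8] g 0.09 59
down t 40.8 tcp [ 580.3 -202.8   40.7] F [-2.3  0.7  4.5] g 0.09 60
[(array([441.6, 141.2]), -8.7, array([76.7, 36.8]))]
white [441.6 141.2] -8.7 -> [508.3 -82.2] 8.3 [(np.float64(129.99028242526623), 0), (np.float64(133.97770027246324), 180)]
grip t 46.9 tcp [441.9 141.6  36.5] F [-1.   0.5  4.6] g 0.09 59
above t 48.9 tcp [507.8 -80.5 169.3] F [-0.4  0.   0. ] g 0.10 59
down t 50.4 tcp [508.  -82.   40.5] F [-1.3  1.1  3.3] g 0.09 59
top green err [-1.7  0.5] yaw -0.2 [73.7 72.8]
top blue err [-0.7 -1.4] yaw 0.2 [74.7 74.5]
top yellow not seen
top red err [-1.2  1.5] yaw -0.2 [111.4  73.4]
top white err [0.1 0.5] yaw 180.0 [75.1 35.3]
scene green err [-1. -1.] yaw -0.1 [75.1 74.1]
scene blue err [-0.8  1.6] yaw 0.4 [81.7 74.2]
scene yellow not seen
scene red err [ 1.6 -2.3] yaw -5.6 [119.7  77.6]
scene white err [ 5.9 27.1] yaw 87.9 [93.6 86. ]
 t 53.2 tcp [500.8 297.9 200. ] F [-0.6 -0.6  0.1] g 0.50 0
```

View pics/c.png

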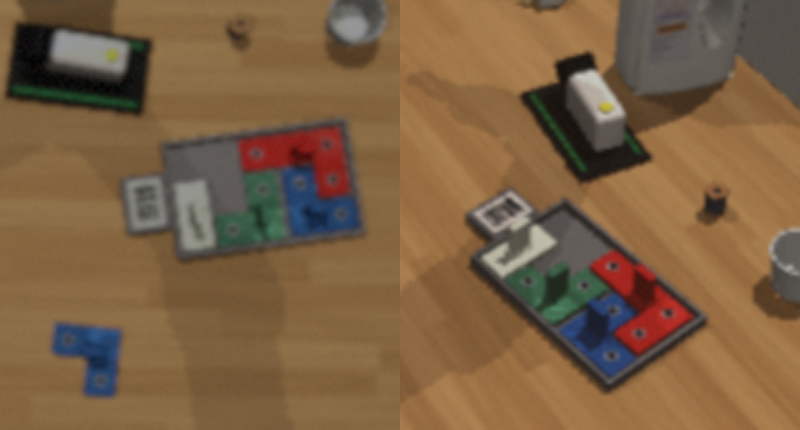

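Four brackets fit the tray. Yellow was missed because a shadow hid one leg in the mask, so I'll look again from another arm pose.

```bash
python3 - <<'E'
from act import *
manip.reach([.55,.05,.3],rot(20))
for cam in('top','scene'):
    im=shot(cam,'y_'+cam)
    for r in brackets(cam,im)['yellow']: print(cam,r[0],round(r[1],1),np.array(r[2]['size']),r[2]['c'])
    c=project(cam,[.42,.41,0]).astype(int); cv2.imwrite(f'pics/yc_{cam}.png',cv2.resize(im[c[1]-40:c[1]+40,c[0]-50:c[0]+50,::-1],None,fx=4,fy=4))
cv2.imwrite('pics/yc.png',cv2.hconcat([cv2.imread(f'pics/yc_{c}.png') for c in('top','scene')]))
E
```

```text
top [450.8 243.7] 159.8 [76.1 75. ] [437.3 235.9]
```

View pics/yc.png

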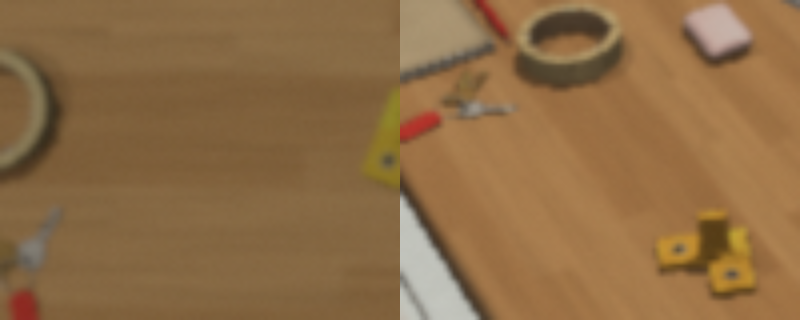

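The missed grasp ended without lifting, so the next move dragged yellow to about (451,244). It lies flat and is fully visible, so I'll pick it from there.

```bash
python3 - <<'E'
from act import *
im=shot()
p,y,b=[r for r in brackets('top',im)['yellow'] if min(r[2]['size'])>68][0]
pickplace('yellow',p,y)
manip.reach([.5,.3,.2],rot(20))
check(plan['order'],'d'); st()
for cam in('top','scene'):
    im=cv2.imread(f'pics/{cam}_d.png')[:,:,::-1].copy()
    o=ortho(cam,im,.056)
    for b in blobs(o,'white',1500):
        if abs(b['c'][0]-682)<50 and abs(b['c'][1]-36)<60: print(cam,'scanner',b['c'],np.array(b['size']),b['ang'])
    o=ortho(cam,im,.006); m=mask(o,'black'); 
    h=cv2.cvtColor(o,cv2.COLOR_RGB2HSV)
    g=mask(o,'green')
    for b in blobs(o,'green',300):
        if abs(b['c'][0]-682)<80 and abs(b['c'][1]-36)<100: print(cam,'stripe',b['c'],np.array(b['size']),b['ang'])
im=[cv2.imread(f'pics/{c}_d.png') for c in('top','scene')]
cv2.imwrite('pics/d.png',cv2.hconcat([cv2.resize(im[0][140:240,290:440],(420,280),interpolation=2),cv2.resize(im[1][170:310,300:430],(260,280),interpolation=2)]))
E
```

```text
yellow [451.1 244. ] 160.3 -> [ 564.1 -104.3] 98.3 [(np.float64(45.305315201071934), 0), (np.float64(135.7842524256452), 180)]
grip t 57.8 tcp [451.3 244.1  36.6] F [ 0.1 -0.9  5.6] g 0.09 59
above t 60.2 tcp [ 564.2 -101.8  169.7] F [ 0.6 -0.  -0.6] g 0.10 59
down t 61.7 tcp [ 563.7 -104.2   40.6] F [-1.4  1.   4.9] g 0.09 59
top green err [-1.7  0.8] yaw 0.2 [73.7 72.9]
top blue err [-0.8 -1.4] yaw 0.2 [74.5 74.5]
top yellow err [-1.8  0.1] yaw -1.6 [73.8 73.4]
top red err [-1.3  2.1] yaw -0.2 [112.7  73.8]
top white err [0.1 0.5] yaw -0.1 [74.9 35.4]
scene green err [-0.9 -1. ] yaw -0.1 [75.2 74.4]
scene blue err [-0.9  1.7] yaw 0.4 [81.5 74.1]
scene yellow not seen
scene red err [ 2.  -1.8] yaw -6.4 [122.4  77.8]
scene white err [ 6.1 26.9] yaw 88.8 [92.8 87.2]
 t 64.6 tcp [500.6 298.6 199.9] F [ 0.3 -0.2  0.6] g 0.50 0
top scanner [683.1  37.3] [78.4 32.6] 79.69515228271484
top stripe [641.9  52.9] [145.8  13.6] 82.61395263671875
scene scanner [682.4  34.9] [87.4 34.9] 79.61113739013672
scene stripe [643.   53.9] [139.5   9.2] 83.0189437866211
```

View pics/d.png

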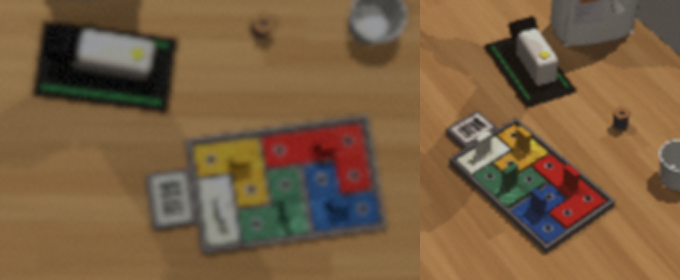

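```bash
python3 - <<'E'
from act import *
o=[ortho(c,cv2.imread(f'pics/{c}_d.png'),z) for c,z in(('scene',0),('top',.0))]
o=[x[300:620,380:680] for x in o]   # x .60-.92, y -.07..+.23
for x in o:
    for k in range(0,320,50): cv2.putText(x,str(600+k),(0,k+8),0,.35,(0,0,255))
    for k in range(0,300,50): cv2.putText(x,str(k-70),(k,318),0,.35,(0,0,255))
cv2.imwrite('pics/bot.png',cv2.resize(cv2.hconcat(o),None,fx=1.3,fy=1.3))
E
```

```text
(no output)
```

View pics/bot.png

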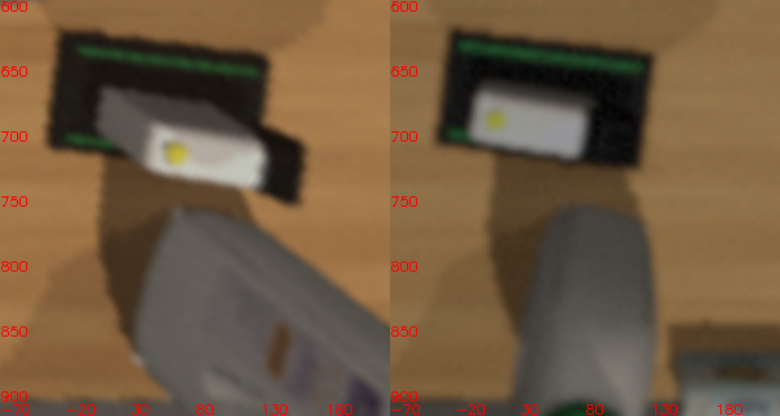

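The bottle front is at x≈0.755 m, which leaves about 3 cm beside the gripper. The pad centre is at about (676, 50) mm, yaw 82.8°, and the scanner nose points to +y.

```bash
python3 - <<'E'
from act import *
g=np.array([682.7,36.2]); gy=79.7; lab=np.array([521.8,-27.6])
def jj(f,y):
    d=np.array([np.cos(np.radians(y)),np.sin(np.radians(y))]); s=lab-d*140.2
    js=[manip.inverse_kinematics(P(q,z),rot(a+f)) for q,z,a in((g,.2,gy),(g,.042,gy),(s,.2,y),(s,.0942,y))]
    return None if any(j is None for j in js) else (max(abs(j[6]) for j in js)+abs(js[0][6]-js[2][6])*.3,f,y,s)
o=[r for f in(0,180) for y in(165,180) if (r:=jj(f,y))]; o.sort(key=lambda r:r[0]); print(o)
_,f,y,s=o[0]
json.dump(dict(f=f,y=y,s=list(s)),open('scan.json','w'))
manip.set_gripper(.75)
manip.reach(P(g,.2),rot(gy+f)); manip.servo_line(P(g,.042),rate=.12)
manip.set_gripper(0,45); st('grip')
manip.servo_line(P(g,.17),rate=.15); st('lift')
manip.reach(P(s,.17),rot(y+f)); manip.servo_line(P(s,.0942),rate=.1)
manip.sleep(.3); st('scan')
shot('scene','scan_s'); shot('top','scan_t')
manip.sleep(2.5); st('held')
im=[cv2.imread(f'pics/scan_{c}.png') for c in 'ts']
cv2.imwrite('pics/sc.png',cv2.hconcat([cv2.resize(im[0][130:250,290:430],(390,334),interpolation=2),cv2.resize(im[1][140:280,280:443],(389,334),interpolation=2)]))
E
```

```text
[(np.float64(97.5816260145995), 0, 165, array([657.2, -63.9])), (np.float64(109.62987833416119), 0, 180, array([662. , -27.6])), (np.float64(180.01002301678346), 180, 165, array([657.2, -63.9])), (np.float64(182.8010313016403), 180, 180, array([662. , -27.6]))]
grip t 68.0 tcp [683.5  36.1  42.9] F [ 1.1 -0.5  4.5] g 0.43 46
lift t 69.0 tcp [681.7  36.3 168.7] F [ 0.  -0.4 -2.7] g 0.43 45
scan t 71.4 tcp [657.5 -63.9  94.7] F [ 0.1 -0.1 -2. ] g 0.43 45
held t 74.0 tcp [657.2 -63.9  94.2] F [ 0.1  0.4 -1.5] g 0.42 45
```

View pics/sc.png

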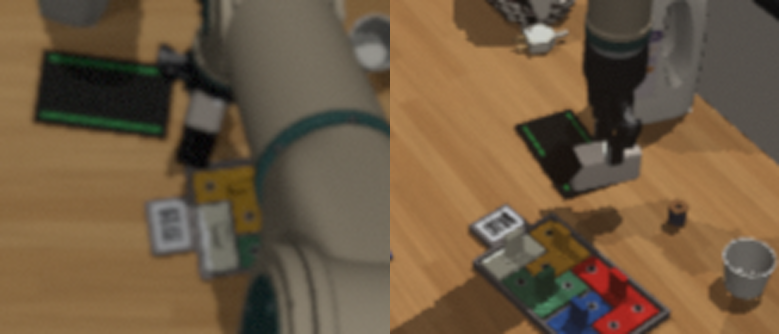

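```bash
python3 - <<'E'
from act import *
s=json.load(open('scan.json')); y=np.radians(s['y']); R=np.array([[np.cos(y),-np.sin(y),0],[np.sin(y),np.cos(y),0],[0,0,1]])
G=np.array([s['s'][0]/1e3,s['s'][1]/1e3,.0942])
im=[]
for c,f in(('top','t'),('scene','s')):
    a=cv2.imread(f'pics/scan_{f}.png'); a=cv2.resize(a,None,fx=6,fy=6,interpolation=2)
    pr=lambda q:tuple(int(v) for v in (project(c,G+R@np.array(q)/1e3)*6+3))
    for x in(-45,45):
        for yy in(-19,19): cv2.line(a,pr((x,yy,-36)),pr((x,yy,14)),(0,255,255),1)
    for yy in(-19,19):
        for z in(-36,14): cv2.line(a,pr((-45,yy,z)),pr((45,yy,z)),(0,255,255),1)
    cv2.circle(a,pr((80,0,29)),4,(255,0,255),1); cv2.line(a,pr((69.5,0,-10.5)),pr((140.2,0,-81.2)),(0,0,255),1)
    k=pr((40,0,0)); im.append(a[k[1]-240:k[1]+240,k[0]-200:k[0]+200])
cv2.imwrite('pics/ov.png',cv2.hconcat(im))
o=ortho('top',cv2.imread('pics/scan_t.png')[:,:,::-1].copy(),.006)
for n in('green','black'):
  for b in blobs(o,n,400): 
    if abs(b['c'][0]-676)<80 and abs(b['c'][1]-50)<100: print(n,b['c'],np.array(b['size']),b['ang'])
o=ortho('scene',cv2.imread('pics/scan_s.png')[:,:,::-1].copy(),.006)
for b in blobs(o,'green',300):
    if abs(b['c'][0]-676)<80 and abs(b['c'][1]-50)<100: print('s green',b['c'],np.array(b['size']),b['ang'])
E
```

```text
green [709.6  50.3] [134.4  13.5] 82.99872589111328
green [642.7  53.2] [146.4  14.3] 83.0887680053711
black [675.2  12.1] [232.2 100.8] 90.3649363219738
s green [716.2  82.5] [67.7  9.1] 85.2363510131836
s green [647.9  90.3] [67.8  9.8] 82.87498474121094
```

View pics/ov.png

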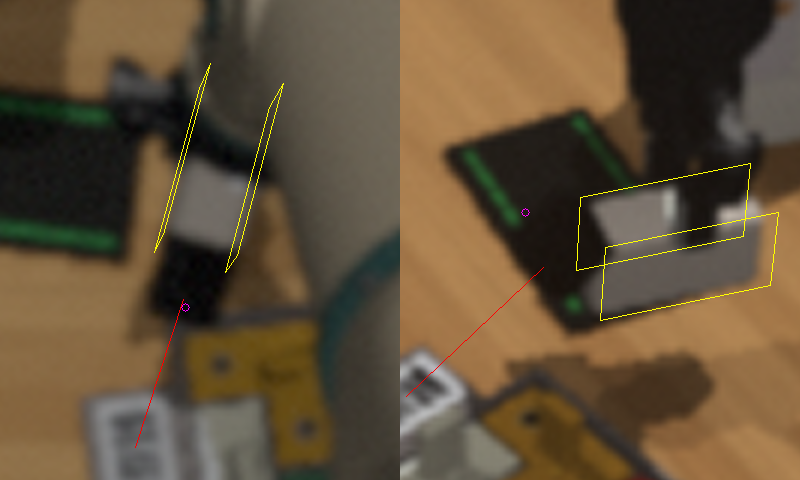

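The beam ends on the label middle, but the body sits about 4 mm farther forward in the grip than I assumed. I'll shift back 3.5 mm, hold again, then return the scanner.

```bash
python3 - <<'E'
from act import *
s=json.load(open('scan.json')); y=np.radians(s['y']); d=np.array([np.cos(y),np.sin(y)]); f=s['f']
q=np.array(s['s'])-3.5*d
manip.servo_line(P(q,.0942),rate=.02); manip.sleep(3.0); st('held')
manip.servo_line(P(q,.17),rate=.12)
g=np.array([673.8,32.8])
manip.reach(P(g,.17),rot(83+f)); manip.servo_line(P(g,.06),rate=.12); manip.servo_line(P(g,.0425),rate=.03); st('down')
manip.set_gripper(.7); manip.servo_line(P(g,.22),rate=.12)
manip.reach([.45,.4,.25],rot(20)); manip.sleep(.5); st('park')
check(plan['order'],'e')
for c in('top','scene'):
    for b in blobs(ortho(c,cv2.imread(f'pics/{c}_e.png')[:,:,::-1].copy(),.056),'white',1500):
        if abs(b['c'][0]-682)<50 and abs(b['c'][1]-36)<60: print(c,'scanner',b['c'],np.array(b['size']),b['ang'])
im=[cv2.imread(f'pics/{c}_e.png') for c in('top','scene')]
cv2.imwrite('pics/e.png',cv2.hconcat([cv2.resize(im[0][120:260,160:450],(480,232),interpolation=2),cv2.resize(im[1][110:310,240:445],(238,232),interpolation=2)]))
E
```

```text
held t 77.4 tcp [660.6 -64.8  94.2] F [-0.   0.4 -1.6] g 0.43 45
down t 81.1 tcp [673.5  32.8  42.9] F [-3.4  0.5  5.5] g 0.42 46
park t 85.2 tcp [450.1 399.9 250. ] F [-0.4 -0.5 -0.3] g 0.70 0
top green err [-1.6  1. ] yaw 0.6 [73.8 72.8]
top blue err [-0.7 -1.5] yaw 0.3 [74.5 74.5]
top yellow err [-1.6  0.6] yaw -0.9 [73.4 72.3]
top red err [-1.4  1.9] yaw -0.1 [112.   73.8]
top white err [0.2 0.5] yaw -0.4 [75.3 35.6]
scene green err [-0.8 -0.9] yaw -0.6 [75.1 74.3]
scene blue err [-0.7  1.7] yaw 0.4 [81.8 74.5]
scene yellow not seen
scene red err [ 1.6 -1.4] yaw -5.6 [121.5  77.7]
scene white err [ 5.9 27.2] yaw 89.3 [93.1 88.8]
top scanner [672.4  34. ] [78.8 33.9] 83.1572265625
scene scanner [671.5  31.7] [87.1 37. ] 83.04703521728516
```

View pics/e.png

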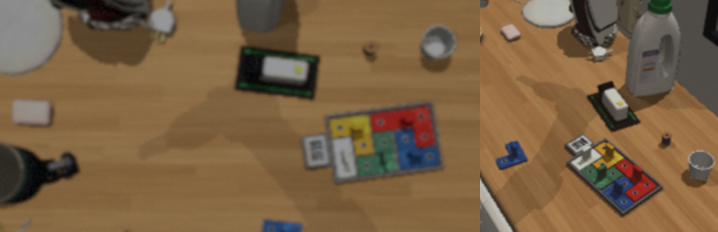

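All five brackets lie flat in the tray and the scanner stands lengthwise on the pad. The cup, tealight, spool and soap were not touched. Handing in.

```bash
python3 -c "
from station import manip
print(manip.close_job())"
```

```text
the job is handed in; nothing more can be done
None
```

The job is handed in at about 85 s: all five brackets lie flat in the tray, the label was scanned for over two seconds, and the scanner is back lengthwise on its pad; one missed grasp dragged the yellow bracket about 17 cm across the worktop before I re-picked it.

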